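Check the paint on a clock dial with a pen gauge

TASK

Lean the freshly painted white clock dial against the wooden dial rest, right way up: its marked end down behind the front cleat, its back on the round bar, centred and straight; set it down gently, without dropping it, and let go. Then take the yellow pen gauge from its dock and hold its sprung tip inside the orange ring on the dial, with the pen square to the dial's face, pressing lightly so that the tip is pushed in about half-way. Finish while still holding the gauge there for its reading, and leave everything else where it is.

Things in the scene. Friction and masses are not known exactly. Their poses are not given: they have to be found in the camera images.
- dial_mid (a point): Centre of the white painted dial plate, 104 mm long, 62 wide, 8 thick, 0.12 kg, loose, half-way through its thickness. It lies face up on a cork-topped block, whose place it swaps with the brass dial's. +x runs along its length to the 12 o'clock end (blue hour circle), +z out of the painted face. The orange-ringed end (-x) is its lower end.
- block: Fixed cork-topped wooden block under the white dial, 92 x 40 mm and 22 mm high: both long sides of the dial overhang it by about 11 mm. Origin at the centre of its underside.
- dial_mark (a point): Centre of the orange ring (14 mm inside, 19 mm outside diameter) on the white dial's face, on its long centre line, 26 mm from the middle towards the lower end. Axes as the dial.
- dial_foot (a point): Middle of the lower back edge of the white dial: on its back face, 52 mm from the centre towards the lower end. Axes as the dial.
- rest: Dial rest, fixed: dark wooden base board 126 x 110 mm, 12 mm thick; across its front edge a cleat 10 mm high above the board, 12 thick, 90 wide; behind it a post 36 mm wide with a level round brass bar across its top. Origin at the centre of the underside; +x uphill from cleat to bar, y across, +z up.
- rest_foot (a point): On top of the rest's base board at the middle of the cleat's inner face (rest x -50, y 0, z 12 mm). Axes as the rest. A dial pushed down against the cleat with its back on the bar leans 32 degrees from level, face up and towards -x of the rest; its dial_foot is then 4.2 mm in front (+x) of this point, at the same height.
- rest_bar (a point): Middle of the axis of the rest's brass bar, 12 mm diameter, 44 mm long along the rest's y; 71.0 mm from the inner face of the cleat and 46.7 mm above the bench. Axes as the rest.
- gauge_grip (a point): Grip point on the axis of the pen gauge: yellow square body, 20 x 20 mm, 90 long, with a small screen, 0.1 kg, upright in its dock, 40 mm below its top end. +z runs from tip to top, x and y square to the flats. The body ends 50 mm under this point; then a black nose 12 mm thick, 28 long, then a steel tip 5 mm thick whose round end is 88 mm under this point.
- gauge_point (a point): End of the gauge's steel tip; +z along the pen to the top end. In the dock it hangs free, 12 mm above the bench.
- gauge_tip (a joint): How far the gauge's sprung tip is pushed in, m: 0 = fully out, 0.008 = fully in. It needs 0.8 N to start moving and 4 N to go fully in (0.4 N per mm).
- dock: Dock of the gauge, fixed: black block 56 x 56 mm, top 50 mm high, on a steel foot 80 x 72 mm; the gauge's body stands on its top with the nose hanging loosely in a round 14.5 mm hole. Origin at the centre of the underside. Lift the gauge straight up by 45 mm to clear it.
- old_dial_mid (a point): Centre of the old brass dial with a silver hour circle, same size as the white one, lying on its own cork-topped block: leave it alone.
- loupe: Black eyeglass loupe, 38 mm across, 30 mm high, origin under it: leave alone.
- oil: Small amber oil bottle, 30 mm across, 58 mm high, origin under it: leave alone.
- driver: Screwdriver lying on the bench, 150 mm long: leave alone.
- wheel: Brass clock wheel with a short steel arbor lying on the bench, 60 mm across, 18 mm high: leave alone.
- jar: Clear jar with a metal cap, 52 mm across, 34 mm high, origin under it: leave alone.
Things that resemble listed ones, but are neither listed nor needed, are in the scene too. Leave any green or purple look-alike of the dock alone.

How it is judged:
By the outcome, as a careful person would: the job done as asked, in the order asked, and still so for the second after the job is handed in, while the arm keeps its last pose, push and grip.
It also fails if it takes over 61 s, if anything falls off the work surface, if the arm or the gripper's body presses on something with over 40 N, if the wrist force passes 120 N, or if a joint passes its speed limit or range.

ROBOT

A 7-joint arm with a two-finger parallel gripper is mounted at the origin on the work surface. World frame = base frame: x ahead of the robot, y to its left, z up, the work surface at z = 0. Lengths are in m, angles in rad, forces in N, time in s.
With the tool pointing down it reaches from about 0.4 to 0.875 m from the base axis. Payload 19.3 kg.
Tool frame: the origin (TCP) lies at the very end of the fingers, on their centre line; the grasp point (between the pads) lies 19 mm behind it; z points along the fingers, y is the direction in which the jaws open and shut (so a half turn about z gives the same grasp; the last joint's range is limited). The gripper opens to 85 mm and grips with 20 to 120 N. Pads are 22 mm wide; open, the fingers measure 114 mm over their backs; the gripper's body (76 mm by 85 mm) begins 54 mm behind the grasp point. The pads swing forward as they close: fully open they stand 13 mm farther back than shut.
Start: joints at [1.242, 0.521, -0.036, 1.599, 0.021, 1.021, -0.113], TCP at [0.16, -0.604, 0.231] pointing down, gripper open.
Joint ranges: [-2.91, 2.91], [-0.3, 2.13], [-1.5, 1.42], [0.17, 2.43], [-1.26, 4.41], [0.16, 1.93], [-2.52, 2.52]. Speed limits (rad/s): [1.89, 1.89, 2.39, 2.39, 3.01, 3.01, 3.01].

INTERFACE

Orientations are given as [roll, pitch, yaw] about the fixed x, y, z axes, in that order (R = Rz(yaw) Ry(pitch) Rx(roll)).
In Python, from workcell import bot, grab_frame, calibration, workorder gives the robot as it stands.
- The arm moves only by the tool move_arm, never from a script. Its arguments are lists of equal length, an entry for each row: "jaw": the closure in counts, from 0 (fully open) to 255 (shut); "dp": the shift along the tool's x, y, z in units of 800 mm (1.0 is 800 mm), a list of three; "rotation": the turn, a rotation vector about the tool's x, y, z in units of pi rad (1.0 is pi rad), a list of three. In form: {"jaw": [jaw, ...], "dp": [[dx, dy, dz], ...], "rotation": [[rx, ry, rz], ...]}. A call has 1 to 10 rows; each row shifts and turns the commanded pose from where the row before left it, along the tool's axes as they then stand; what a row does not reach is not made up. A row lasts 1/8 s, in which the tool goes at most 62.5 mm and 10.7 degrees, less where a joint would pass 70% of its speed; a pose out of reach is approached as far as the arm can. A call with a number of a shift or a turn outside -1 to 1 is refused whole. A call with a gripper value outside its range is refused whole. The fingers move at their own pace and stop on an object; "squeeze" is the grip in N (left out, the last holds). Time passes only in rows, so rows that do not move let the fingers close. It gives the time, the measured TCP pose, the force and the opening at its end, in the units of the state.
- bot.observe(): the state, without advancing time (a new reading comes with each control period).
- grab_frame(name): name is "side" or "top"; returns the picture (420x560x3 uint8, blue, green, red); there is no depth.
- calibration(name): a dict with "camera_matrix" (3x3 intrinsics, pixels), "T" (4x4, takes a point from camera to world coordinates). Camera axes: x right, y down, z forward; pixel columns grow to the right and rows downward; lengths in m; the calibration is good to about 2 mm. A picture is of the moment at which its call begins. calibration takes no time and is no camera call.
- workorder.job_done(): hands the job in, once; it reports no verdict.
The state is a dict: "clock": time; "qpos": joint angles; "qd": joint speeds; "joint_efforts": joint torques, N m; "position": TCP position; "tool_rot": TCP orientation; "force": force on the tool from outside, world axes, zero at the start; "moment": the same for the moment, N m; "grip_width": finger opening in m.
Only numpy, scipy, OpenCV 4.12 (cv2) and the standard library are available. Lean on these libraries where they do the work, as an engineer would, in place of code of your own. Each camera call takes 0.05 s, during which the arm holds its last target. There are 200 camera calls.

## Working session

There is one attempt and no reset: what is moved stays moved. The work goes in short steps, Python scripts to look and compute and a tool call to move; the robot and the scene stay as the last step left them, time stands still between calls to the robot, and variables do not carry over. Pictures are saved under pics/ and viewed, about 8 in all and at most 12, crops included, and the job is handed in when it is done.

Besides the shell and the picture viewer there is one more tool, called after "Call:" by a JSON object that holds its "api" and its "payload". move_arm: Moves the arm, as the interface text tells. Shifts and turns lie within -1 to 1; 1 stands for 800 mm of shift or pi rad of turn. Its arguments: {"type":"object","properties":{"jaw":{"type":"array","items":{"type":"number"}},"dp":{"type":"array","items":{"type":"array","items":{"type":"number","minimum":-1,"maximum":1}}},"rotation":{"type":"array","items":{"type":"array","items":{"type":"number","minimum":-1,"maximum":1}}},"squeeze":{"type":"number"}},"required":["jaw","dp","rotation"]}

```bash
mkdir -p pics; python3 - <<'E'
from workcell import bot, grab_frame, calibration
import cv2, numpy as np
for n in ("top","side"):
    cv2.imwrite(f"pics/{n}0.png",grab_frame(n)); c=calibration(n); print(n,np.round(c["camera_matrix"],2).tolist(),np.round(c["T"],4).tolist())
print(bot.observe())
E
```

```text
top [[396.95, 0.0, 273.55], [0.0, 396.95, 209.88], [0.0, 0.0, 1.0]] [[-0.0161, -0.9892, 0.1456, 0.4349], [-0.9995, 0.0198, 0.024, -0.0764], [-0.0267, -0.1451, -0.9891, 0.932], [0.0, 0.0, 0.0, 1.0]]
side [[514.21, 0.0, 288.5], [0.0, 514.21, 210.49], [0.0, 0.0, 1.0]] [[-0.9712, -0.1298, 0.1998, 0.3404], [-0.238, 0.5704, -0.7861, 0.82], [-0.0119, -0.811, -0.5849, 0.7644], [0.0, 0.0, 0.0, 1.0]]
{'clock': 0.1, 'qpos': array([ 1.24183482,  0.52194557, -0.03630316,  1.59988652,  0.02117542,
        1.02106928, -0.11280998]), 'qd': array([-4.25607010e-05, -2.35493084e-03,  2.75832782e-03, -1.43551000e-03,
        1.42663291e-03, -6.85046840e-05, -1.42738065e-04]), 'joint_efforts': array([ 5.90625437e-03, -9.28487062e+01,  1.98525198e+00, -3.70533049e+01,
        1.80824928e-02,  5.32461447e-03,  3.64461528e-05]), 'position': array([ 0.15982507, -0.60395179,  0.23081214]), 'tool_rot': array([-3.14066936e+00,  5.26673671e-05,  2.58705519e-01]), 'force': array([-0.35239079,  0.52318507, -0.75719458]), 'moment': array([ 0.02870949,  0.03644174, -0.05567796]), 'grip_width': 0.08562765782367762}
```

View pics/top0.png

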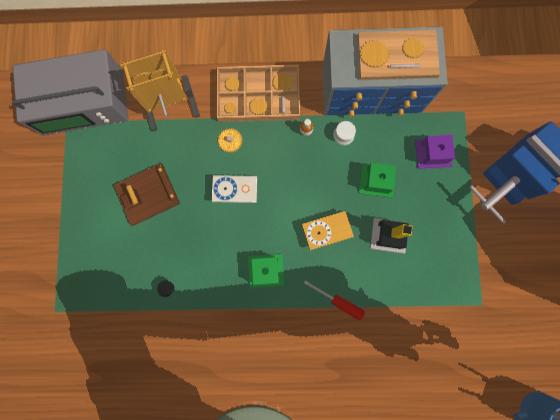

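View pics/side0.png

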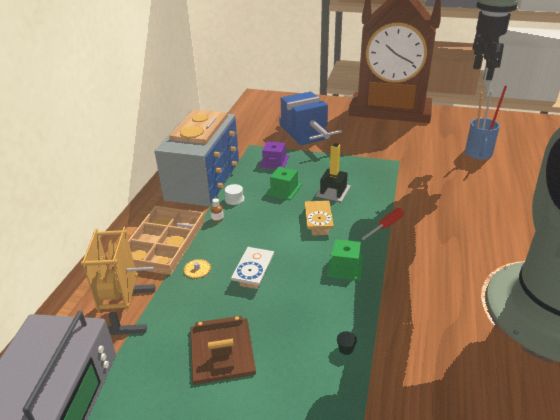

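Top view: the white dial is at (234,189), blue circle (225,188), ring (246,188). The rest is at (146,194), and the gauge at (403,230) in the black dock (390,235).
Could be confused: the brass dial (328,231) with the white dial, the green docks (379,179) and (265,270) and the purple one (437,151) with the dock. I choose the white plate with the orange ring and the black dock with the yellow pen, and check both in one close crop.

```bash
python3 - <<'E'
import cv2, numpy as np
t=cv2.imread("pics/top0.png"); s=cv2.imread("pics/side0.png")
def c(i,x,y,w,h): return cv2.resize(i[y:y+h,x:x+w],(400,300),interpolation=cv2.INTER_CUBIC)
m=np.vstack([np.hstack([c(t,100,150,100,75),c(t,196,160,80,60)]),np.hstack([c(s,170,300,110,82),c(s,290,135,100,75)])])
cv2.imwrite("pics/crop.png",m)
E
```

```text
(no output)
```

View pics/crop.png

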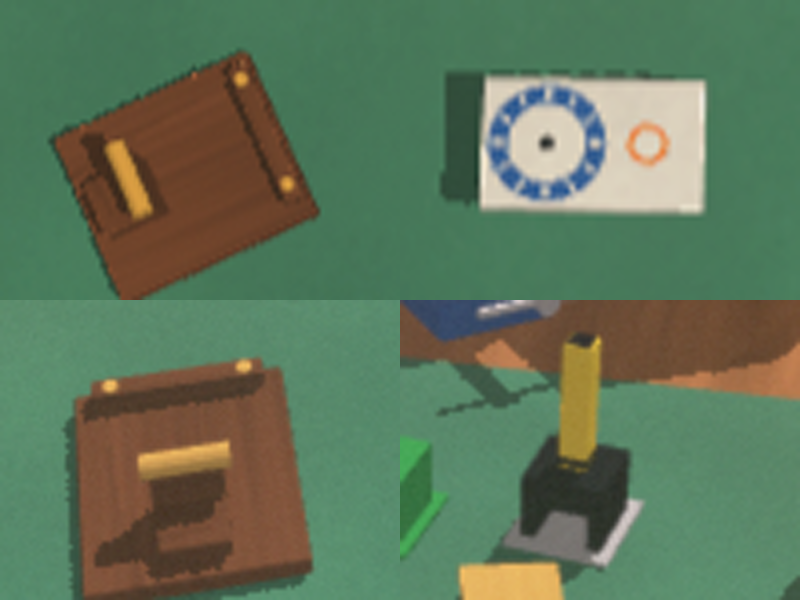

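The crop confirms both: a white plate with an orange ring, its ring end towards the cleat side (-y), and the yellow pen in the black dock. The cleat (two brass pins) is on the right in the top view, so rest +x runs to the left (+y). Now I measure.

```bash
cat > h.py <<'E'
import cv2, numpy as np
from workcell import calibration
def ray(n,uv):
    c=calibration(n);K=c["camera_matrix"];T=c["T"]
    uv=np.atleast_2d(np.asarray(uv,float));d=np.c_[uv,np.ones(len(uv))]@np.linalg.inv(K).T@T[:3,:3].T
    return T[:3,3],d
def onplane(n,uv,z):
    o,d=ray(n,uv);return o+d*((z-o[2])/d[:,2])[:,None]
def proj(n,P):
    c=calibration(n);Q=(np.atleast_2d(P)-c["T"][:3,3])@c["T"][:3,:3];q=Q@c["camera_matrix"].T;return q[:,:2]/q[:,2:]
def tri(uvt,uvs):
    (o1,d1),(o2,d2)=ray("top",uvt),ray("side",uvs);out=[]
    for a,b in zip(d1,d2):
        a=a/np.linalg.norm(a);b=b/np.linalg.norm(b)
        s=np.linalg.lstsq(np.c_[a,-b],o2-o1,rcond=None)[0];p,q=o1+a*s[0],o2+b*s[1];out.append(np.r_[(p+q)/2,np.linalg.norm(p-q)])
    return np.array(out)
def mask(img,lo,hi,box):
    x,y,w,h=box;m=np.zeros(img.shape[:2],np.uint8);m[y:y+h,x:x+w]=cv2.inRange(cv2.cvtColor(img,cv2.COLOR_BGR2HSV),np.array(lo),np.array(hi))[y:y+h,x:x+w];return m
def big(m):
    return max(cv2.findContours(m,cv2.RETR_EXTERNAL,cv2.CHAIN_APPROX_NONE)[0],key=cv2.contourArea)
def rect(n,cnt,z):
    P=onplane(n,cnt[:,0],z)[:,:2]*1000
    (c,s,a)=cv2.minAreaRect(P.astype(np.float32));return np.round(c,1),np.round(s,1),round(a,1)
E
python3 - <<'E'
from h import *
I={n:cv2.imread(f"pics/{n}0.png") for n in("top","side")}
for n,b in(("top",(200,165,65,45)),("side",(222,240,55,60))):
    m=mask(I[n],(0,0,150),(179,70,255),b)
    m=cv2.morphologyEx(m|mask(I[n],(95,60,60),(125,255,255),b)|mask(I[n],(3,80,150),(20,255,255),b),cv2.MORPH_CLOSE,np.ones((3,3)))
    print("dial",n,rect(n,big(m),.030))
    r=big(mask(I[n],(3,80,150),(18,255,255),b)); hb=mask(I[n],(95,60,60),(125,255,255),b)
    ring=onplane(n,cv2.minEnclosingCircle(r)[0],.030)*1000; hc=onplane(n,cv2.minAreaRect(big(hb))[0],.030)*1000
    print(" ring",ring.round(1),"hour",hc.round(1))
for n,b in(("top",(105,155,80,70)),("side",(185,310,75,72))):
    w=mask(I[n],(0,60,25),(25,255,255),b); print("rest",n,rect(n,big(w),.012))
    y=mask(I[n],(12,120,150),(28,255,255),b)
    for c in cv2.findContours(y,cv2.RETR_EXTERNAL,cv2.CHAIN_APPROX_NONE)[0]:
        if cv2.contourArea(c)>2:
            print("  brass",cv2.contourArea(c),np.round(cv2.minAreaRect(c),1) if 0 else cv2.minAreaRect(c), rect(n,c,.0527 if cv2.contourArea(c)>25 else .024))
for n,b in(("top",(365,210,55,50)),("side",(315,135,45,70))):
    y=mask(I[n],(18,120,60),(32,255,255),b);c=big(y);print("gauge",n,cv2.minAreaRect(c),c[:,0].min(0),c[:,0].max(0))
E
```

```text
dial top (array([619.5,  36.3]), array([104.3,  63. ]), 86.8)
 ring [[619.9  11.   30. ]] hour [[619.8  43.6  30. ]]
dial side (array([619.5,  43.9]), array([120. ,  66.2]), 87.9)
 ring [[618.6  11.1  30. ]] hour [[635.6  74.   30. ]]
rest top (array([615.2, 248.8]), array([111.8, 126.7]), 24.5)
  brass 7.0 ((171.5, 195.50001525878906), (2.8284268379211426, 2.8284268379211426), 45.0) (array([607.4, 184.1]), array([6.9, 6.6]), 44.8)
  brass 73.5 ((131.67752075195312, 193.92605590820312), (19.307693481445312, 4.846154689788818), 67.38013458251953) (array([607.5, 267.3]), array([45.5, 10.9]), 24.1)
  brass 4.5 ((159.75, 169.25), (2.8284268379211426, 2.1213202476501465), 45.0) (array([671.1, 213.5]), array([7., 5.]), 44.6)
rest side (array([616.1, 251.4]), array([109.3, 140.9]), 24.6)
  brass 123.5 ((220.2976837158203, 342.6849670410156), (6.006259441375732, 25.317522048950195), 81.25383758544922) (array([605.6, 273.5]), array([43.5, 13.5]), 24.5)
  brass 7.0 ((200.0, 323.0), (2.0, 4.0), 90.0) (array([670.3, 215.9]), array([8., 5.]), 13.2)
  brass 7.0 ((236.5, 317.5), (3.0, 3.0), 90.0) (array([607.1, 187. ]), array([5.7, 7.6]), 18.3)
gauge top ((401.0, 231.0), (14.0, 20.0), 90.0) [391 224] [411 238]
gauge side ((334.02056884765625, 159.2323455810547), (9.893848419189453, 31.13878059387207), 4.39870548248291) [330 144] [340 175]
```

```bash
python3 - <<'E'
import cv2, numpy as np
t=cv2.imread("pics/top0.png"); s=cv2.imread("pics/side0.png")
def c(i,x,y,w,h): return cv2.resize(i[y:y+h,x:x+w],(400,500),interpolation=cv2.INTER_NEAREST)
cv2.imwrite("pics/gauge.png",np.hstack([c(t,368,208,48,60),c(s,308,135,56,70)]))
E
```

```text
(no output)
```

View pics/gauge.png

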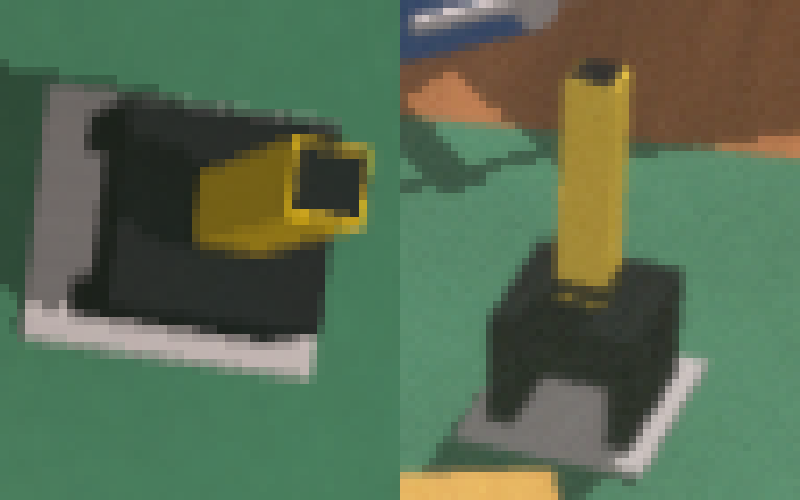

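The crop shows the pen upright in the black dock. The centre of its top is at about (406.9,229.5) in the top view and (335.5,144.6) in the side view. The dock edge is turned about 8°.

```bash
python3 - <<'E'
from h import *
I={n:cv2.imread(f"pics/{n}0.png") for n in("top","side")}
print("pen top",onplane("top",(406.9,229.5),.14).round(4),onplane("side",(335.5,144.6),.14).round(4),tri([(406.9,229.5)],[(335.5,144.6)]).round(4))
# pen axis base from masks: lowest pen part meeting dock (z=.05)
print("pen base side",onplane("side",(333.5,175.5),.05).round(4))
m=mask(I["top"],(0,0,90),(179,75,255),(366,212,52,44));m2=mask(I["top"],(0,0,0),(179,255,62),(376,216,40,34))
p=big(m);print("foot px",p[:,0].min(0),p[:,0].max(0))
P=lambda u,v,z:onplane("top",(u,v),z)[0]
a,b=P(368+25/8.333,208+340/8.333,.006),P(368+310/8.333,208+378/8.333,.006);print("foot edge deg",np.degrees(np.arctan2(*(a-b)[1::-1])),np.linalg.norm(a-b))
print("foot corners",P(368+25/8.333,208+340/8.333,.006),P(368+310/8.333,208+378/8.333,.006),P(368+50/8.333,208+86/8.333,.006))
print("dock top corners",[P(368+x/8.333-.5,208+y/8.333-.5,.05).round(4).tolist() for x,y in((118,95),(340,125),(318,333),(105,315))])
print("pins/bar tri",tri([(171.5,195.5),(159.75,169.25),(131.7,193.9)],[(236.5,317.5),(200,323),(220.3,342.7)]).round(4))
print("ring tri")
r=[cv2.minEnclosingCircle(big(mask(I[n],(3,80,150),(18,255,255),b)))[0] for n,b in(("top",(200,165,65,45)),("side",(222,240,55,60)))];print(r,tri([r[0]],[r[1]]).round(4))
E
```

```text
pen top [[ 0.5068 -0.3212  0.14  ]] [[ 0.5058 -0.3212  0.14  ]] [[ 0.5063 -0.3213  0.1399  0.001 ]]
pen base side [[ 0.5069 -0.3185  0.05  ]]
foot px [370 218] [405 253]
foot edge deg 81.35822684585365 0.07856087425684145
foot corners [ 0.47583282 -0.27757666  0.006     ] [ 0.46402856 -0.35524564  0.006     ] [ 0.54658852 -0.28819052  0.006     ]
dock top corners [[0.5397, -0.295, 0.05], [0.5305, -0.3531, 0.05], [0.4755, -0.3438, 0.05], [0.4812, -0.2883, 0.05]]
pins/bar tri [[6.079e-01 1.849e-01 2.150e-02 2.000e-04]
 [6.714e-01 2.141e-01 2.190e-02 6.000e-04]
 [6.083e-01 2.693e-01 4.710e-02 7.000e-04]]
ring tri
[(245.0, 188.1875), (256.875, 255.5)] [[0.6193 0.0109 0.0298 0.0012]]
```

Top and side views agree to about 1 mm. Working poses in mm:
- **Dial:** centre (620,36.8), yaw 87°.
- **Rest:** centre (616.3,250), yaw 114.5°.
- **Pen:** (506.3,-321.3), yaw 81.4°.

First I move above the dial.

```bash
cat > goal.py <<'E'
import sys, numpy as np
from scipy.spatial.transform import Rotation as R
from workcell import bot
def goal(p,yaw,tilt=0):
    """delta from the measured pose to TCP p (mm), tool x heading yaw, raised by tilt (deg); units of move_arm"""
    s=bot.observe();R0=R.from_euler("xyz",s["tool_rot"])
    R1=R.from_euler("ZXY",[np.radians(yaw),np.pi,np.radians(tilt)])
    d=np.array(p)/1000-s["position"]
    print("t",round(s["clock"],2),"pos",(s["position"]*1000).round(1),"rpy",np.degrees(s["tool_rot"]).round(2),"F",s["force"].round(2),"w",round(s["grip_width"]*1000,1),"q",s["qpos"].round(2))
    print("dp now-axes",(R0.inv().apply(d)/.8).round(4),"dp goal-axes",(R1.inv().apply(d)/.8).round(4),"rot",((R0.inv()*R1).as_rotvec()/np.pi).round(4))
if __name__=="__main__":
    a=list(map(float,sys.argv[1:]));goal(a[:3],*a[3:])
E
python3 goal.py 620 36.8 230 87
```

```text
t 0.1 pos [ 159.8 -604.   230.8] rpy [-179.95    0.     14.82] F [-0.35  0.52 -0.76] w 85.6 q [ 1.24  0.52 -0.04  1.6   0.02  1.02 -0.11]
dp now-axes [ 0.761  -0.6271  0.0016] dp goal-axes [0.8299 0.5325 0.001 ] rot [-3.00e-04 -2.00e-04 -4.01e-01]
```

Call:
{"api": "move_arm", "payload": {"jaw": [0,0,0,0,0,0,0,0,0,0], "dp": [[0.0476,-0.0392,0],[0.0476,-0.0392,0],[0.0476,-0.0392,0],[0.0476,-0.0392,0],[0.0476,-0.0392,0],[0.0476,-0.0392,0],[0.0476,-0.0392,0],[0.0476,-0.0392,0],[0.0476,-0.0392,0],[0.0476,-0.0392,0]], "rotation": [[0,0,0],[0,0,0],[0,0,0],[0,0,0],[0,0,0],[0,0,0],[0,0,0],[0,0,0],[0,0,0],[0,0,0]]}}

```text
clock: 1.35
position: [0.4485, -0.2022, 0.2313]
tool_rot: [3.142, 0.0, 0.259]
force: [0.7, -0.2, 0.6]
grip_width: 0.0851
```

```bash
python3 goal.py 620 36.8 130 87
```

```text
t 1.35 pos [ 448.5 -202.2  231.3] rpy [180.     0.    14.82] F [ 0.68 -0.16  0.62] w 85.1 q [ 0.47  0.32 -0.21  1.93  0.08  0.9  -1.09]
dp now-axes [ 0.2837 -0.234   0.1265] dp goal-axes [0.3096 0.1985 0.1266] rot [-0.     0.    -0.401]
```

Call:
{"api": "move_arm", "payload": {"jaw": [0,0,0,0,0,0,0,0,0,0], "dp": [[0.0473,-0.039,0.016],[0.0473,-0.039,0.016],[0.0473,-0.039,0.016],[0.0473,-0.039,0.016],[0.0473,-0.039,0.016],[0.0472,-0.039,0.016],[0,0,0],[0,0,0],[0,0,0],[0,0,0]], "rotation": [[0,0,0],[0,0,0],[0,0,0],[0,0,0],[0,0,0],[0,0,0],[0,0,-0.05],[0,0,-0.05],[0,0,-0.05],[0,0,-0.05]]}}

```text
clock: 2.6
position: [0.6191, 0.0354, 0.1542]
tool_rot: [-3.141, 0.0, 0.892]
force: [0.7, -0.2, -0.1]
grip_width: 0.0853
```

Call:
{"api": "move_arm", "payload": {"jaw": [0,0,0,0,0], "dp": [[0,0,0],[0,0,0],[0,0,0],[0,0,0],[0,0,0]], "rotation": [[0,0,-0.05],[0,0,-0.05],[0,0,-0.05],[0,0,-0.051],[0,0,0]]}}

```text
clock: 3.22
position: [0.6191, 0.0352, 0.1541]
tool_rot: [-3.141, -0.0, 1.517]
force: [0.8, 1.1, -0.7]
grip_width: 0.0855
```

```bash
python3 goal.py 620 36.8 1.5 87; python3 - <<'E'
from h import *
from workcell import grab_frame
cv2.imwrite("pics/side1.png",grab_frame("side"));t=grab_frame("top");s=cv2.imread("pics/side1.png")
cv2.imwrite("pics/v1.png",np.hstack([cv2.resize(i[y:y+90,x:x+90],(400,400),interpolation=cv2.INTER_CUBIC) for i,x,y in((t,190,145),(s,205,210))]))
E
```

```text
t 3.23 pos [619.1  35.2 154.1] rpy [-1.7996e+02 -2.0000e-02  8.6950e+01] F [ 0.79  1.1  -0.67] w 85.5 q [ 0.21  0.65 -0.55  1.66  0.4   0.94 -0.54]
dp now-axes [0.002  0.0011 0.1908] dp goal-axes [0.002  0.001  0.1908] rot [-0.0002 -0.0001 -0.0003]
```

View pics/v1.png

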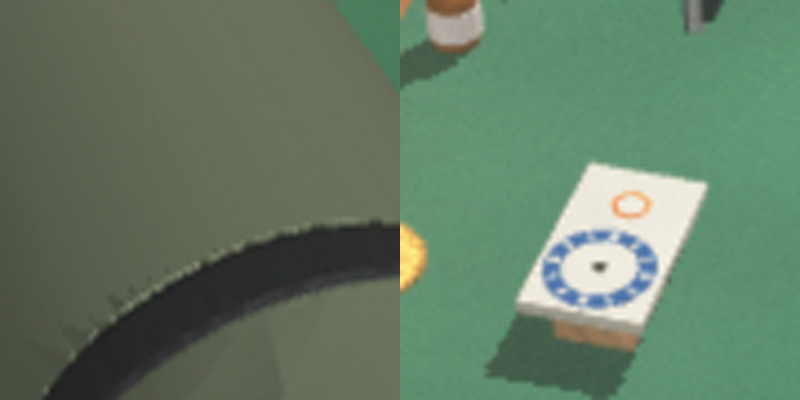

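The arm hides the dial in the top view. The side view shows the dial undisturbed at about (245,265). I descend around its long sides.

Call:
{"api": "move_arm", "payload": {"jaw": [0,0,0,0,0,0,0,0,0], "dp": [[0.002,0.001,0.03],[0,0,0.03],[0,0,0.03],[0,0,0.03],[0,0,0.02],[0,0,0.02],[0,0,0.016],[0,0,0.014],[0,0,0]], "rotation": [[0,0,0],[0,0,0],[0,0,0],[0,0,0],[0,0,0],[0,0,0],[0,0,0],[0,0,0],[0,0,0]]}}

```text
clock: 4.45
position: [0.6198, 0.037, 0.0018]
tool_rot: [-3.141, 0.0, 1.518]
force: [0.3, -1.1, 0.2]
grip_width: 0.0855
```

```bash
python3 goal.py 620 36.8 1.5 87; python3 - <<'E'
from h import *
from workcell import grab_frame
s=grab_frame("side");t=grab_frame("top")
cv2.imwrite("pics/v2.png",np.hstack([cv2.resize(i[y:y+90,x:x+90],(400,400),interpolation=cv2.INTER_CUBIC) for i,x,y in((t,190,145),(s,205,210))]))
E
```

```text
t 4.45 pos [619.8  37.    1.8] rpy [-1.7995e+02  1.0000e-02  8.7000e+01] F [ 0.33 -1.06  0.22] w 85.5 q [ 0.14  0.86 -0.45  1.72  0.54  0.69 -0.65]
dp now-axes [-0.0002  0.0002  0.0004] dp goal-axes [-0.0002  0.0002  0.0004] rot [-0.0003  0.      0.    ]
```

View pics/v2.png

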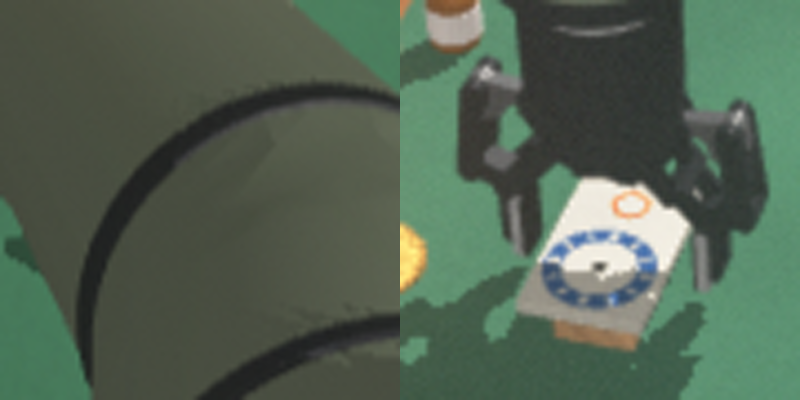

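The side view shows the fingers on either side of the dial at mid-length, at crop (520,240) and (705,260). I close gently. The opening of 62 mm is roughly 70 counts, so I command more and let the fingers stop on the dial.

Call:
{"api": "move_arm", "payload": {"jaw": [40,60,80,100,120,120,120,120], "dp": [[0,0,0],[0,0,0],[0,0,0],[0,0,0],[0,0,0],[0,0,0],[0,0,0],[0,0,0]], "rotation": [[0,0,0],[0,0,0],[0,0,0],[0,0,0],[0,0,0],[0,0,0],[0,0,0],[0,0,0]], "squeeze": 30}}

```text
clock: 5.55
position: [0.6204, 0.037, 0.003]
tool_rot: [3.141, 0.0, 1.519]
force: [-2.1, -0.3, 5.6]
grip_width: 0.0613
```

Call:
{"api": "move_arm", "payload": {"jaw": [120,120,120,120,120,120], "dp": [[0,0,-0.004],[0,0,-0.016],[0,0,-0.03],[0,0,-0.04],[0,0,-0.04],[0,0,0]], "rotation": [[0,0,0],[0,0,0],[0,0,0],[0,0,0],[0,0,0],[0,0,0]]}}

```text
clock: 6.3
position: [0.6215, 0.0371, 0.1096]
tool_rot: [3.137, -0.001, 1.518]
force: [-0.0, -0.2, -1.2]
grip_width: 0.0614
```

```bash
python3 goal.py 617 246 105 114.5; python3 - <<'E'
from h import *
from workcell import grab_frame
s=grab_frame("side")
cv2.imwrite("pics/v3.png",cv2.resize(s[130:310,190:370],(540,540),interpolation=cv2.INTER_CUBIC))
E
```

```text
t 6.3 pos [621.5  37.1 109.6] rpy [ 1.7976e+02 -3.0000e-02  8.6990e+01] F [-0.   -0.23 -1.22] w 61.4 q [ 0.19  0.71 -0.53  1.69  0.45  0.86 -0.57]
dp now-axes [ 0.2604 -0.0193  0.0058] dp goal-axes [0.2399 0.1031 0.0057] rot [ 0.0013  0.0002 -0.1528]
```

View pics/v3.png

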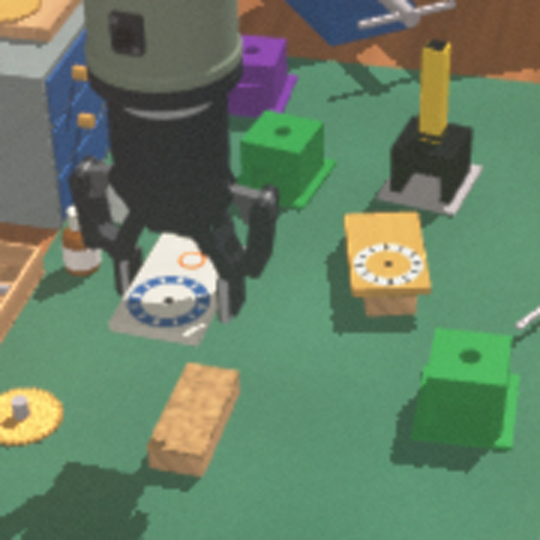

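The dial is held level by its edges: ring at crop (192,260), hub at (168,300). I check by ring triangulation that it didn't slip vertically, then swing to the rest.

```bash
python3 - <<'E'
from h import *
from workcell import grab_frame
s=grab_frame("side")
b=(225,200,50,35)
r=cv2.minEnclosingCircle(big(mask(s,(3,70,120),(18,255,255),b)));print(r)
for z in(.130,.1335,.1364,.139): print(z,onplane("side",r[0],z).round(4))
print(proj("side",[.6204,.011,.1364]))
E
```

```text
((254.0, 217.0), 4.123205661773682)
0.13 [[0.6215 0.0056 0.13  ]]
0.1335 [[0.6199 0.0101 0.1335]]
0.1364 [[0.6187 0.0138 0.1364]]
0.139 [[0.6175 0.0172 0.139 ]]
[[253.59417258 216.0862043 ]]
```

Call:
{"api": "move_arm", "payload": {"jaw": [120,120,120,120,120,120,120,120,120,120], "dp": [[0.03,-0.0022,0],[0.038,-0.0028,0],[0.038,-0.0028,0],[0.038,-0.0028,0],[0.038,-0.0028,0],[0.038,-0.0028,0],[0.0404,-0.0031,0],[0,0,0],[0,0,0],[0,0,0]], "rotation": [[0,0,0],[0,0,0],[0,0,0],[0,0,0],[0,0,0],[0,0,0],[0,0,0],[0,0,-0.051],[0,0,-0.051],[0,0,-0.051]]}}

```text
clock: 7.65
position: [0.615, 0.2457, 0.1054]
tool_rot: [-3.14, -0.0, 2.005]
force: [0.6, -0.2, -0.5]
grip_width: 0.0614
```

Call:
{"api": "move_arm", "payload": {"jaw": [120,120,120,120,120], "dp": [[0,0,0],[0,0,0],[0,0,0],[0,0,0],[0,0,0]], "rotation": [[0,0.0444,0.002],[0,0.0444,0],[0,0.0444,0],[0,0.0444,0],[0,0,0]]}}

```text
clock: 8.28
position: [0.6161, 0.2426, 0.1035]
tool_rot: [-3.136, -0.56, 1.985]
force: [0.3, -0.8, 0.2]
grip_width: 0.0615
```

```bash
python3 goal.py 612.8 257.6 53.5 114.5 32
```

```text
t 8.28 pos [616.1 242.6 103.5] rpy [-179.7   -32.1   113.74] F [ 0.33 -0.8   0.22] w 61.5 q [ 0.31  1.01 -0.92  1.49  0.22  0.97 -0.04]
dp now-axes [-0.0173  0.0041  0.0629] dp goal-axes [-0.0172  0.004   0.0629] rot [ 0.0006 -0.0005 -0.0036]
```

Call:
{"api": "move_arm", "payload": {"jaw": [120,120,120,120,120], "dp": [[-0.0043,0.001,0.016],[-0.0043,0.001,0.016],[-0.0043,0.001,0.016],[-0.0043,0.001,0.015],[0,0,0]], "rotation": [[0,0,-0.0036],[0,0,0],[0,0,0],[0,0,0],[0,0,0]]}}

```text
clock: 8.9
position: [0.6118, 0.2614, 0.0554]
tool_rot: [3.137, -0.558, 2.006]
force: [0.0, 0.7, -0.5]
grip_width: 0.0614
```

```bash
python3 goal.py 612.8 257.6 23.5 114.5 32; python3 - <<'E'
from h import *
from workcell import grab_frame
s=grab_frame("side");t=grab_frame("top")
cv2.imwrite("pics/v4.png",np.hstack([cv2.resize(i[y:y+120,x:x+110],(400,436),interpolation=cv2.INTER_CUBIC) for i,x,y in((t,95,135),(s,170,270))]))
E
```

```text
t 8.9 pos [611.8 261.4  55.4] rpy [179.71 -31.98 114.94] F [ 0.03  0.67 -0.49] w 61.4 q [ 0.27  1.07 -0.89  1.5   0.26  0.89 -0.04]
dp now-axes [-0.0252 -0.001   0.0313] dp goal-axes [-0.0252 -0.0008  0.0313] rot [0.0003 0.0001 0.0021]
```

View pics/v4.png

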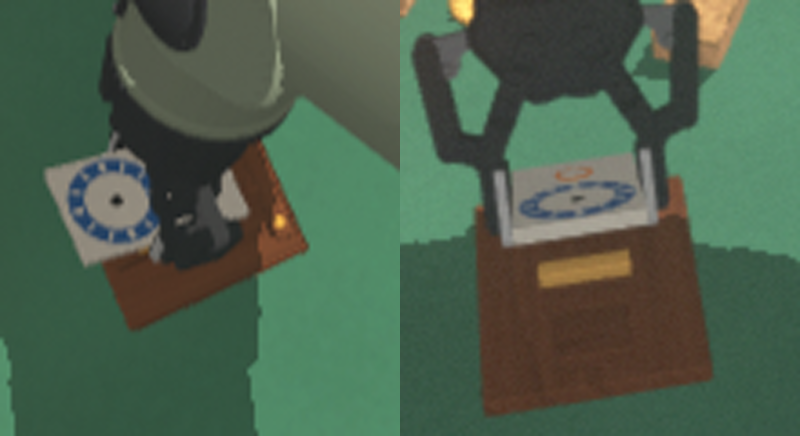

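Both views show the dial tilted over the rest with its ring end to the cleat. The hub is at top crop (116,200) and side crop (578,199). I triangulate the hub to get where the dial sits in the grip.

```bash
python3 - <<'E'
from h import *
from scipy.spatial.transform import Rotation as R
from workcell import bot
s=3.636;ut=np.array([95+116/s-.4,135+200/s-.4]);us=np.array([170+178/s-.4,270+199/s-.4])
p=tri([ut],[us])[0];print("hub",p.round(4))
h0=onplane("top",(196+147/5-.4,160+143/5-.4),.03)[0];print("hub0",h0.round(4))
o=bot.observe();T=R.from_euler("xyz",o["tool_rot"])
print("tool frame hub",(T.inv().apply(p[:3]-o["position"])*1000).round(1))
xr=np.array([np.cos(np.radians(114.5)),np.sin(np.radians(114.5)),0]);yr=np.array([-xr[1],xr[0],0])
d=p[:3]-[.6163,.2500,0];print("hub in rest",(np.array([d@xr,d@yr,d[2]])*1000).round(1))
E
```

```text
hub [0.6095 0.2646 0.0892 0.0013]
hub0 [0.6208 0.0576 0.03  ]
tool frame hub [ 21.   -1.2 -25.3]
hub in rest [16.1  0.2 89.2]
```

Hub triangulation agrees with the grip to about 1.5 mm. The dial midplane is ~21.5 mm behind the TCP and it is centred on the rest. I approach 4 mm uphill and 3 mm above the bar.

Call:
{"api": "move_arm", "payload": {"jaw": [120,120,120,120,120,120], "dp": [[-0.004,0,0.005],[-0.004,0,0.005],[-0.004,0,0.005],[-0.004,-0.0008,0.005],[-0.0042,0,0.005],[0,0,0]], "rotation": [[0,0,0.002],[0,0,0],[0,0,0],[0,0,0],[0,0,0],[0,0,0]]}}

```text
clock: 9.75
position: [0.6131, 0.2577, 0.0305]
tool_rot: [3.14, -0.558, 1.998]
force: [0.7, -0.3, -0.0]
grip_width: 0.0619
```

```bash
python3 goal.py 613.2 256.9 24.8 114.5 32;python3 - <<'E'
from h import *
from workcell import grab_frame
s=grab_frame("side");t=grab_frame("top")
cv2.imwrite("pics/v5.png",np.hstack([cv2.resize(i[y:y+120,x:x+110],(400,436),interpolation=cv2.INTER_CUBIC) for i,x,y in((t,95,135),(s,170,270))]))
E
```

```text
t 9.75 pos [613.1 257.7  30.5] rpy [179.89 -31.98 114.49] F [ 0.72 -0.27 -0.03] w 61.9 q [ 0.27  1.1  -0.88  1.5   0.27  0.87 -0.03]
dp now-axes [-0.0046 -0.0003  0.0055] dp goal-axes [-0.0046 -0.0003  0.0055] rot [ 0.0007  0.0001 -0.    ]
```

Call:
{"api": "move_arm", "payload": {"jaw": [120,120,120,120,120], "dp": [[0,0,0.001],[0,0,0.001],[0,0,0.001],[0,0,0],[0,0,0]], "rotation": [[0,0,0],[0,0,0],[0,0,0],[0,0,0],[0,0,0]]}}

```text
clock: 10.48
position: [0.6128, 0.259, 0.0289]
tool_rot: [3.139, -0.558, 1.999]
force: [0.3, -1.3, -0.8]
grip_width: 0.061
```

Call:
{"api": "move_arm", "payload": {"jaw": [120,120,120], "dp": [[0,0,0.001],[0,0,0],[0,0,0]], "rotation": [[0,0,0],[0,0,0],[0,0,0]]}}

```text
clock: 10.85
position: [0.6126, 0.2594, 0.0283]
tool_rot: [3.139, -0.558, 1.999]
force: [1.3, 0.2, -0.5]
grip_width: 0.0614
```

Call:
{"api": "move_arm", "payload": {"jaw": [120,120,120], "dp": [[0,0,0.001],[0,0,0],[0,0,0]], "rotation": [[0,0,0],[0,0,0],[0,0,0]]}}

```text
clock: 11.22
position: [0.6124, 0.2598, 0.0275]
tool_rot: [3.139, -0.558, 1.999]
force: [-0.3, -0.1, -1.0]
grip_width: 0.0612
```

Call:
{"api": "move_arm", "payload": {"jaw": [120,120,120], "dp": [[0,0,0.001],[0,0,0],[0,0,0]], "rotation": [[0,0,0],[0,0,0],[0,0,0]]}}

```text
clock: 11.6
position: [0.6122, 0.2602, 0.0269]
tool_rot: [3.139, -0.558, 1.999]
force: [-0.5, 0.5, -0.4]
grip_width: 0.0617
```

Call:
{"api": "move_arm", "payload": {"jaw": [120,120,120], "dp": [[0,0,0.001],[0,0,0],[0,0,0]], "rotation": [[0,0,0],[0,0,0],[0,0,0]]}}

```text
clock: 11.98
position: [0.6121, 0.2605, 0.0262]
tool_rot: [3.139, -0.558, 1.999]
force: [-0.5, -0.3, -0.3]
grip_width: 0.0614
```

```bash
python3 goal.py 613.2 256.9 24.8 114.5 32;python3 - <<'E'
from h import *
from workcell import grab_frame
s=grab_frame("side");t=grab_frame("top")
cv2.imwrite("pics/v6.png",np.hstack([cv2.resize(i[y:y+120,x:x+110],(400,436),interpolation=cv2.INTER_CUBIC) for i,x,y in((t,95,135),(s,170,270))]))
E
```

```text
t 11.97 pos [612.1 260.5  26.2] rpy [179.85 -31.97 114.51] F [-0.54 -0.31 -0.33] w 61.4 q [ 0.26  1.11 -0.88  1.5   0.27  0.86 -0.03]
dp now-axes [-0.0049 -0.0006 -0.001 ] dp goal-axes [-0.0049 -0.0006 -0.001 ] rot [0.0008 0.0002 0.    ]
```

View pics/v6.png

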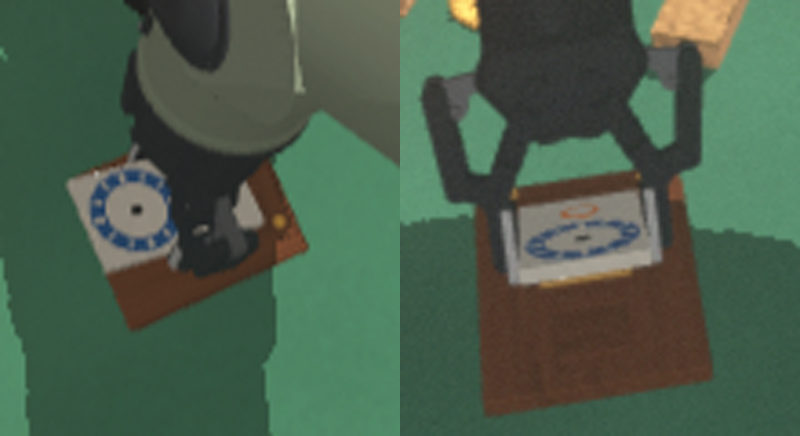

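The dial is just above the bar, with the hub at top crop (137,209) and side crop (583,238), and about 4 mm uphill of the cleat. I compute how much is left.

```bash
cat > hub.py <<'E'
import sys
from h import *
from scipy.spatial.transform import Rotation as R
from workcell import bot
a=list(map(float,sys.argv[1:]));s=3.636
p=tri([(95+a[0]/s-.4,135+a[1]/s-.4)],[(170+(a[2]-400)/s-.4,270+a[3]/s-.4)])[0]
o=bot.observe();print("hub",p.round(4),"tool",(R.from_euler("xyz",o["tool_rot"]).inv().apply(p[:3]-o["position"])*1000).round(1))
xr=np.array([np.cos(np.radians(114.5)),np.sin(np.radians(114.5)),0]);yr=np.array([-xr[1],xr[0],0])
d=p[:3]-[.6163,.2500,0];x,y,z=np.array([d@xr,d@yr,d[2]])*1000
c,n=np.cos(np.radians(32)),np.sin(np.radians(32));ex,ez=x-11.6,z-57.3
print("hub in rest",np.round([x,y,z],1),"too far uphill",round(ex*c+ez*n,1),"too high off bar",round(-ex*n+ez*c,1))
E
python3 hub.py 137 209 583 238
```

```text
hub [0.6099 0.2632 0.0598 0.0007] tool [ 20.6  -0.8 -26.8]
hub in rest [14.6  0.3 59.8] too far uphill 3.9 too high off bar 0.5
```

Call:
{"api": "move_arm", "payload": {"jaw": [120,120,120], "dp": [[0,0,0.001],[0,0,0],[0,0,0]], "rotation": [[0,0,0],[0,0,0],[0,0,0]]}}

```text
clock: 12.45
position: [0.6119, 0.2609, 0.0255]
tool_rot: [3.139, -0.558, 1.999]
force: [0.8, 0.7, -1.1]
grip_width: 0.0613
```

Call:
{"api": "move_arm", "payload": {"jaw": [120,120,120,120], "dp": [[0,0,0.001],[0,0,0],[0,0,0],[0,0,0]], "rotation": [[0,0,0],[0,0,0],[0,0,0],[0,0,0]]}}

```text
clock: 12.95
position: [0.6119, 0.2612, 0.025]
tool_rot: [3.139, -0.558, 1.998]
force: [-0.5, -4.4, 5.4]
grip_width: 0.0612
```

Call:
{"api": "move_arm", "payload": {"jaw": [120,120,120,120], "dp": [[0,0,0.001],[0,0,0],[0,0,0],[0,0,0]], "rotation": [[0,0,0],[0,0,0],[0,0,0],[0,0,0]]}}

```text
clock: 13.45
position: [0.6117, 0.2614, 0.0245]
tool_rot: [3.139, -0.558, 1.998]
force: [-0.6, -6.6, 8.9]
grip_width: 0.0612
```

The bar is touched: ~11 N along the face normal. I ease off and slide down towards the cleat (expected ~4 mm).

Call:
{"api": "move_arm", "payload": {"jaw": [120,120,120,120], "dp": [[0,0,-0.0015],[-0.0015,0,0],[-0.0015,0,0],[0,0,0]], "rotation": [[0,0,0],[0,0,0],[0,0,0],[0,0,0]]}}

```text
clock: 13.95
position: [0.6126, 0.2592, 0.0237]
tool_rot: [3.139, -0.558, 1.998]
force: [0.2, -0.8, -0.6]
grip_width: 0.0611
```

Call:
{"api": "move_arm", "payload": {"jaw": [120,120,120], "dp": [[-0.001,0,0],[0,0,0],[0,0,0]], "rotation": [[0,0,0],[0,0,0],[0,0,0]]}}

```text
clock: 14.32
position: [0.6129, 0.2587, 0.0235]
tool_rot: [3.139, -0.558, 1.999]
force: [0.0, 1.2, 0.1]
grip_width: 0.0615
```

Call:
{"api": "move_arm", "payload": {"jaw": [120,120,120], "dp": [[-0.001,0,0],[0,0,0],[0,0,0]], "rotation": [[0,0,0],[0,0,0],[0,0,0]]}}

```text
clock: 14.7
position: [0.6132, 0.2582, 0.0232]
tool_rot: [3.139, -0.558, 1.999]
force: [0.1, 0.1, 2.1]
grip_width: 0.0614
```

Call:
{"api": "move_arm", "payload": {"jaw": [120,120,120], "dp": [[-0.001,0,0],[0,0,0],[0,0,0]], "rotation": [[0,0,0],[0,0,0],[0,0,0]]}}

```text
clock: 15.08
position: [0.6133, 0.258, 0.023]
tool_rot: [3.139, -0.559, 1.999]
force: [-1.8, 4.4, 4.7]
grip_width: 0.0611
```

Call:
{"api": "move_arm", "payload": {"jaw": [120,120,120], "dp": [[-0.001,0,0],[0,0,0],[0,0,0]], "rotation": [[0,0,0],[0,0,0],[0,0,0]]}}

```text
clock: 15.45
position: [0.6133, 0.258, 0.0229]
tool_rot: [3.139, -0.559, 1.999]
force: [-3.5, 6.3, 7.9]
grip_width: 0.0611
```

```bash
python3 goal.py 613.2 256.9 24.8 114.5 32;python3 - <<'E'
from h import *
from workcell import grab_frame
s=grab_frame("side");t=grab_frame("top")
cv2.imwrite("pics/v7.png",np.hstack([cv2.resize(i[y:y+120,x:x+110],(400,436),interpolation=cv2.INTER_CUBIC) for i,x,y in((t,95,135),(s,170,270))]))
for n,i,b in(("t",t,(120,180,25,25)),("s",s,(205,320,30,25))):
    x,y,w,h=b;g=i[y:y+h,x:x+w].sum(2);hb=mask(i,(95,60,30),(125,255,255),b);print(n,cv2.minEnclosingCircle(big(hb)))
E
```

```text
t 15.45 pos [613.3 258.   22.9] rpy [179.83 -32.05 114.56] F [-3.48  6.34  7.85] w 61.1 q [ 0.27  1.11 -0.87  1.5   0.28  0.86 -0.03]
dp now-axes [ 0.0003 -0.0007 -0.0026] dp goal-axes [ 0.0003 -0.0007 -0.0026] rot [ 0.0007 -0.0003  0.0003]
t ((128.5, 192.5), 9.823541641235352)
s ((208.625, 338.5625), 3.668482542037964)
```

The foot is seated: ~10 N back along the dial, ~3 N off the bar. I ease off and look before letting go.

Call:
{"api": "move_arm", "payload": {"jaw": [120,120,120], "dp": [[0.0014,0,0.0002],[0,0,0],[0,0,0]], "rotation": [[0,0,0],[0,0,0],[0,0,0]]}}

```text
clock: 15.92
position: [0.6133, 0.258, 0.0229]
tool_rot: [3.139, -0.558, 1.999]
force: [-1.4, 2.4, 6.1]
grip_width: 0.061
```

View pics/v7.png

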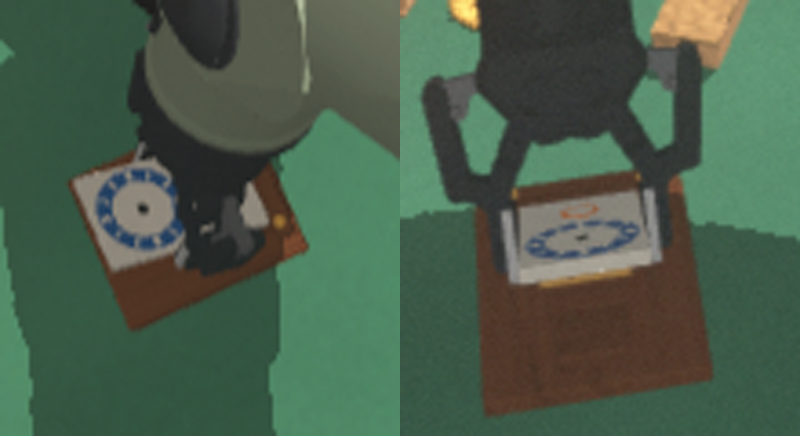

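The dial sits behind the cleat with its back on the bar, straight and centred: hub at top crop (142,209), side crop (580,238). I release slowly.

Call:
{"api": "move_arm", "payload": {"jaw": [72,66,60,50,40,20,0,0,0], "dp": [[0,0,0],[0,0,0],[0,0,0],[0,0,0],[0,0,0],[0,0,0],[0,0,0],[0,0,0],[0,0,0]], "rotation": [[0,0,0],[0,0,0],[0,0,0],[0,0,0],[0,0,0],[0,0,0],[0,0,0],[0,0,0],[0,0,0]]}}

```text
clock: 17.05
position: [0.6134, 0.2578, 0.0227]
tool_rot: [3.139, -0.558, 1.999]
force: [0.0, 0.4, -0.7]
grip_width: 0.0854
```

Call:
{"api": "move_arm", "payload": {"jaw": [0,0,0,0,0,0,0], "dp": [[0,0,-0.01],[0,0,-0.02],[0,0,-0.04],[0,0,-0.05],[0,0,-0.05],[0,0,-0.05],[0,0,0]], "rotation": [[0,0,0],[0,0,0],[0,0,0],[0,0,0],[0,0,0],[0,0,0],[0,0,0]]}}

```text
clock: 17.92
position: [0.6537, 0.1708, 0.1753]
tool_rot: [3.134, -0.556, 1.998]
force: [0.4, -0.2, -0.3]
grip_width: 0.0856
```

```bash
python3 goal.py 506.3 -321.3 200 81.4 0
```

```text
t 17.93 pos [653.7 170.8 175.3] rpy [179.57 -31.85 114.47] F [ 0.41 -0.19 -0.35] w 85.6 q [ 0.4   0.96 -0.95  1.36  0.19  1.17  0.04]
dp now-axes [-0.3944 -0.4204 -0.2845] dp goal-axes [-0.6357 -0.0902 -0.0309] rot [-0.0488 -0.1726  0.1782]
```

Call:
{"api": "move_arm", "payload": {"jaw": [0,0,0,0,0,0,0,0,0,0], "dp": [[0,0,-0.01],[0,0,-0.01],[0,0,-0.01],[0,0,-0.01],[-0.0403,-0.0352,0],[-0.0403,-0.0352,0],[-0.0403,-0.0352,0],[-0.0403,-0.0352,0],[-0.0403,-0.0352,0],[-0.0403,-0.0352,0]], "rotation": [[0,-0.0443,0],[0,-0.0443,0],[0,-0.0443,0],[0,-0.0443,0],[0,0,0],[0,0,0],[0,0,0],[0,0,0],[0,0,0],[0,0,0]]}}

```text
clock: 19.18
position: [0.5813, -0.0843, 0.2011]
tool_rot: [3.14, -0.001, 1.997]
force: [0.2, 0.5, 1.1]
grip_width: 0.0853
```

Call:
{"api": "move_arm", "payload": {"jaw": [0,0,0,0,0,0,0,0,0,0], "dp": [[-0.0403,-0.0352,0],[-0.0403,-0.0352,0],[-0.0403,-0.0352,0],[-0.0403,-0.0352,0],[-0.0403,-0.0352,0],[-0.0403,-0.0352,0],[0,0,0],[0,0,0],[0,0,0],[0,0,0]], "rotation": [[0,0,0],[0,0,0],[0,0,0],[0,0,0],[0,0,0],[0,0,0],[0,0,0.046],[0,0,0.046],[0,0,0.046],[0,0,0.046]]}}

```text
clock: 20.42
position: [0.508, -0.3288, 0.2004]
tool_rot: [3.141, -0.003, 1.415]
force: [-0.2, 0.2, -0.9]
grip_width: 0.0855
```

```bash
python3 goal.py 506.3 -321.3 81 81.4 0; python3 - <<'E'
from h import *
from workcell import grab_frame
s=grab_frame("side");t=grab_frame("top")
cv2.imwrite("pics/v8.png",np.hstack([cv2.resize(i[y:y+90,x:x+90],(400,400),interpolation=cv2.INTER_CUBIC) for i,x,y in((t,100,150),(s,175,300))]))
for n,i,b in(("top",t,(110,160,65,60)),("side",s,(190,310,60,50))):
    r=big(mask(i,(3,80,90),(18,255,255),b));print(n,"ring",cv2.minEnclosingCircle(r)[0],cv2.contourArea(r))
E
```

```text
t 20.43 pos [ 508.  -328.8  200.4] rpy [ 1.7996e+02 -1.5000e-01  8.1050e+01] F [-0.2   0.2  -0.87] w 85.5 q [ 0.88  0.58 -0.59  1.66  0.37  1.01  0.01]
dp now-axes [ 0.0086 -0.0037  0.1492] dp goal-axes [ 0.009  -0.0036  0.1492] rot [ 0.0002 -0.0008 -0.0019]
top ring (149.14793395996094, 175.48501586914062) 162.5
side ring (204.0, 339.0) 198.0
```

View pics/v8.png

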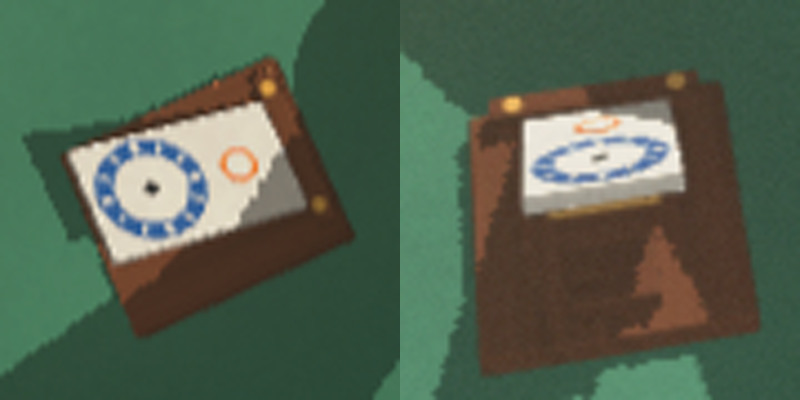

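The dial leans on the rest, straight, centred and right way up. The ring is at top crop (239,164), side crop (597,125), the hub at (152,188) and (600,157). I measure the ring and go down on the pen.

```bash
python3 - <<'E'
from h import *
I={"top":cv2.imread("pics/v8.png")[:,:400],"side":cv2.imread("pics/v8.png")[:,400:]}
out={}
for n,b,o in(("top",(210,135,60,60),(100,150)),("side",(165,100,70,40),(175,300))):
    m=mask(I[n],(3,70,90),(20,255,255),b);c=cv2.convexHull(np.vstack([k for k in cv2.findContours(m,0,1)[0]]))
    x,y,w,h=cv2.boundingRect(c);cc=(x+(w-1)/2,y+(h-1)/2);print(n,(x,y,w,h));out[n]=[o[i]+(cc[i]+.5)/4.444-.5 for i in(0,1)]
hub=tri([(100+152.5/4.444-.5,150+188.5/4.444-.5)],[(175+200.5/4.444-.5,300+157.5/4.444-.5)])[0]
ring=tri([out["top"]],[out["side"]])[0]
xr=np.array([np.cos(np.radians(114.5)),np.sin(np.radians(114.5)),0]);yr=np.array([-xr[1],xr[0],0])
for k,p in(("ring",ring),("hub",hub)):
    d=p[:3]-[.6163,.25,0];print(k,p.round(4),"rest",(np.array([d@xr,d@yr,d[2]])*1000).round(1))
d=hub-ring;print("yaw",np.degrees(np.arctan2(d[1],d[0])),"tilt",np.degrees(np.arctan2(d[2],np.hypot(d[0],d[1]))),"pred ring rest (-28,0,32.6)")
E
```

```text
top (218, 146, 41, 38)
side (165, 100, 70, 34)
ring [0.6269 0.224  0.0361 0.    ] rest [-28.1   1.2  36.1]
hub [6.112e-01 2.608e-01 5.700e-02 1.000e-04] rest [12.   0.1 57. ]
yaw 113.033055486169 tilt 27.50075821112508 pred ring rest (-28,0,32.6)
```

Call:
{"api": "move_arm", "payload": {"jaw": [0,0,0,0,0,0,0,0], "dp": [[0.0088,-0.0036,0.01],[0,0,0.02],[0,0,0.03],[0,0,0.03],[0,0,0.03],[0,0,0.02],[0,0,0.009],[0,0,0]], "rotation": [[0,-0.0008,-0.0019],[0,0,0],[0,0,0],[0,0,0],[0,0,0],[0,0,0],[0,0,0],[0,0,0]]}}

```text
clock: 21.52
position: [0.5067, -0.3216, 0.0811]
tool_rot: [3.141, 0.0, 1.425]
force: [-0.3, -0.6, 0.3]
grip_width: 0.0852
```

```bash
python3 goal.py 506.3 -321.3 81 81.4 0
```

```text
t 21.52 pos [ 506.7 -321.6   81.1] rpy [179.95   0.    81.68] F [-0.33 -0.6   0.31] w 85.2 q [ 0.82  0.72 -0.52  1.76  0.48  0.79 -0.09]
dp now-axes [ 0.0004 -0.0006  0.0001] dp goal-axes [ 0.0004 -0.0006  0.0001] rot [0.0003 0.     0.0015]
```

The hub is within 0.5 mm of its predicted seated place (the side ring mask ran to its box edge, so I ignore that one). I grip the pen and lift it straight up.

Call:
{"api": "move_arm", "payload": {"jaw": [60,120,160,200,230,230,230,230,230], "dp": [[0,0,0],[0,0,0],[0,0,0],[0,0,0],[0,0,0],[0,0,0],[0,0,0],[0,0,0],[0,0,0]], "rotation": [[0,0,0],[0,0,0],[0,0,0],[0,0,0],[0,0,0],[0,0,0],[0,0,0],[0,0,0],[0,0,0]], "squeeze": 40}}

```text
clock: 22.65
position: [0.5068, -0.3218, 0.0815]
tool_rot: [3.14, 0.0, 1.425]
force: [-1.0, -0.4, 5.6]
grip_width: 0.0194
```

```bash
python3 goal.py 506.3 -321.3 81 81.4 0; python3 - <<'E'
from h import *
xr=np.array([np.cos(np.radians(114.5)),np.sin(np.radians(114.5)),0])
I=cv2.imread("pics/v8.png")[:,:400]
m=mask(I,(3,70,90),(20,255,255),(210,135,60,60))
u=[100+(238.5)/4.444-.5,150+(165)/4.444-.5];print("ring top-ray at z=.0326",onplane("top",u,.0326).round(4),"pred",np.array([.6163,.25,0])-.028*xr)
E
```

```text
t 22.65 pos [ 506.8 -321.8   81.5] rpy [1.7992e+02 3.0000e-02 8.1650e+01] F [-1.   -0.4   5.56] w 19.4 q [ 0.82  0.72 -0.52  1.76  0.48  0.79 -0.09]
dp now-axes [ 0.0006 -0.0007  0.0007] dp goal-axes [ 0.0005 -0.0007  0.0007] rot [0.0004 0.0001 0.0014]
ring top-ray at z=.0326 [[0.6276 0.2251 0.0326]] pred [0.62791141 0.22452108 0.        ]
```

Ring prediction and top-view ray agree within 0.7 mm: ring at (627.8, 224.8, 32.6). Lifting the pen.

Call:
{"api": "move_arm", "payload": {"jaw": [230,230,230,230,230,230,230], "dp": [[0,0,-0.005],[0,0,-0.015],[0,0,-0.03],[0,0,-0.03],[0,0,-0.035],[0,0,-0.035],[0,0,0]], "rotation": [[0,0,0],[0,0,0],[0,0,0],[0,0,0],[0,0,0],[0,0,0],[0,0,0]]}}

```text
clock: 23.52
position: [0.5074, -0.3221, 0.2038]
tool_rot: [3.137, 0.002, 1.425]
force: [0.4, 0.2, -2.2]
grip_width: 0.0197
```

```bash
python3 goal.py 656.3 162.4 200 81.65 0; python3 - <<'E'
from h import *
from scipy.spatial.transform import Rotation as R
from workcell import bot, grab_frame
s=grab_frame("side"); cv2.imwrite("pics/side2.png",s); o=bot.observe()
T=R.from_euler("xyz",o["tool_rot"])
print("pred tip, top px",proj("side",[o["position"]+T.apply([0,0,.0695]),o["position"]-T.apply([0,0,.0585])]))
y=mask(s,(18,110,60),(32,255,255),(300,60,60,140));cs=[c for c in cv2.findContours(y,0,1)[0] if cv2.contourArea(c)>8]
for c in cs:print(cv2.boundingRect(c),cv2.contourArea(c),cv2.minAreaRect(c))
E
```

```text
t 23.52 pos [ 507.4 -322.1  203.8] rpy [1.7974e+02 1.0000e-01 8.1650e+01] F [ 0.44  0.15 -2.22] w 19.7 q [ 0.88  0.57 -0.6   1.68  0.37  1.01  0.01]
dp now-axes [0.6262 0.0961 0.0041] dp goal-axes [0.6262 0.0962 0.0048] rot [ 0.0014  0.0005 -0.    ]
pred tip, top px [[334.98816562 146.90891373]
 [337.30488793  99.51151029]]
(331, 100, 10, 36) 236.0 ((335.5, 117.5), (35.0, 9.0), 90.0)
```

Call:
{"api": "move_arm", "payload": {"jaw": [230,230,230,230,230,230,230,230,230,230], "dp": [[0.03,0.0046,0],[0.05,0.0077,0],[0.05,0.0077,0],[0.05,0.0077,0],[0.05,0.0077,0],[0.05,0.0077,0],[0.05,0.0077,0],[0.05,0.0077,0],[0.05,0.0077,0],[0.05,0.0077,0]], "rotation": [[0,0,0],[0,0,0],[0,0,0],[0,0,0],[0,0,0],[0,0,0],[0,0,0],[0,0,0],[0,0,0],[0,0,0]]}}

```text
clock: 24.82
position: [0.6206, 0.0508, 0.2004]
tool_rot: [-3.141, 0.001, 1.425]
force: [0.2, -0.3, -1.7]
grip_width: 0.0197
```

Call:
{"api": "move_arm", "payload": {"jaw": [230,230,230,230,230,230,230,230], "dp": [[0.05,0.0077,0],[0.05,0.0077,0],[0.046,0.0069,0],[0,0,0],[0,0,0],[0,0,0],[0,0,0],[0,0,0]], "rotation": [[0,0,0],[0,0,0],[0,0,0],[0,0,-0.0456],[0,0,-0.0456],[0,0,-0.0456],[0,0,-0.0456],[0,0,0]]}}

```text
clock: 25.82
position: [0.655, 0.1624, 0.2003]
tool_rot: [-3.141, 0.0, 1.997]
force: [-0.7, 0.1, -0.9]
grip_width: 0.0197
```

Call:
{"api": "move_arm", "payload": {"jaw": [230,230,230,230,230], "dp": [[0,0,0],[0,0,0],[0,0,0],[0,0,0],[0,0,0]], "rotation": [[0,0.0444,0],[0,0.0444,0],[0,0.0445,0],[0,0.0445,0],[0,0,0]]}}

```text
clock: 26.45
position: [0.656, 0.1597, 0.1986]
tool_rot: [-3.137, -0.56, 1.988]
force: [1.6, 0.7, -0.7]
grip_width: 0.0195
```

```bash
python3 goal.py 656.3 162.4 142.4 114.5 32
```

```text
t 26.45 pos [656.  159.7 198.6] rpy [-179.73  -32.06  113.91] F [ 1.57  0.71 -0.67] w 19.5 q [ 0.41  0.94 -0.95  1.33  0.17  1.23  0.04]
dp now-axes [-0.0349  0.002   0.0611] dp goal-axes [-0.0348  0.0017  0.0611] rot [ 0.0002 -0.0004 -0.0028]
```

Call:
{"api": "move_arm", "payload": {"jaw": [230,230,230,230,230], "dp": [[-0.01,0.002,0.015],[-0.01,0,0.016],[-0.0149,0,0.03],[0,0,0],[0,0,0]], "rotation": [[0,0,0],[0,0,0],[0,0,0],[0,0,0],[0,0,0]]}}

```text
clock: 27.08
position: [0.6561, 0.1659, 0.1458]
tool_rot: [3.14, -0.557, 2.0]
force: [-0.0, 0.1, -0.1]
grip_width: 0.0195
```

```bash
python3 goal.py 647.5 181.7 108.4 114.5 32
```

```text
t 27.07 pos [656.1 165.9 145.8] rpy [179.9  -31.93 114.57] F [-0.02  0.11 -0.13] w 19.5 q [ 0.39  1.   -0.93  1.36  0.21  1.15  0.06]
dp now-axes [-0.0057 -0.0017  0.0516] dp goal-axes [-0.0057 -0.0016  0.0516] rot [0.0004 0.0004 0.0003]
```

Call:
{"api": "move_arm", "payload": {"jaw": [230,230,230,230,230,230], "dp": [[-0.0057,-0.0016,0.015],[0,0,0.02],[0,0,0.016],[0,0,0.01],[0,0,0.005],[0,0,0]], "rotation": [[0,0,0],[0,0,0],[0,0,0],[0,0,0],[0,0,0],[0,0,0]]}}

```text
clock: 27.82
position: [0.6449, 0.1867, 0.0978]
tool_rot: [3.141, -0.558, 1.999]
force: [-0.1, 1.2, 0.3]
grip_width: 0.0196
```

```bash
python3 goal.py 643.1 191.3 91.5 114.5 32; python3 - <<'E'
from h import *
from workcell import grab_frame
s=grab_frame("side");t=grab_frame("top")
cv2.imwrite("pics/v9s.png",s);cv2.imwrite("pics/v9t.png",t)
cv2.imwrite("pics/v9.png",np.hstack([cv2.resize(i[y:y+70,x:x+50],(400,560),interpolation=cv2.INTER_CUBIC) for i,x,y in((t,125,150),(s,195,275))]))
E
```

```text
t 27.82 pos [644.9 186.7  97.8] rpy [179.94 -31.96 114.52] F [-0.08  1.21  0.27] w 19.6 q [ 0.37  1.04 -0.91  1.41  0.23  1.05  0.04]
dp now-axes [0.001  0.0003 0.0099] dp goal-axes [0.001  0.0003 0.0099] rot [0.0003 0.0002 0.0001]
```

View pics/v9.png

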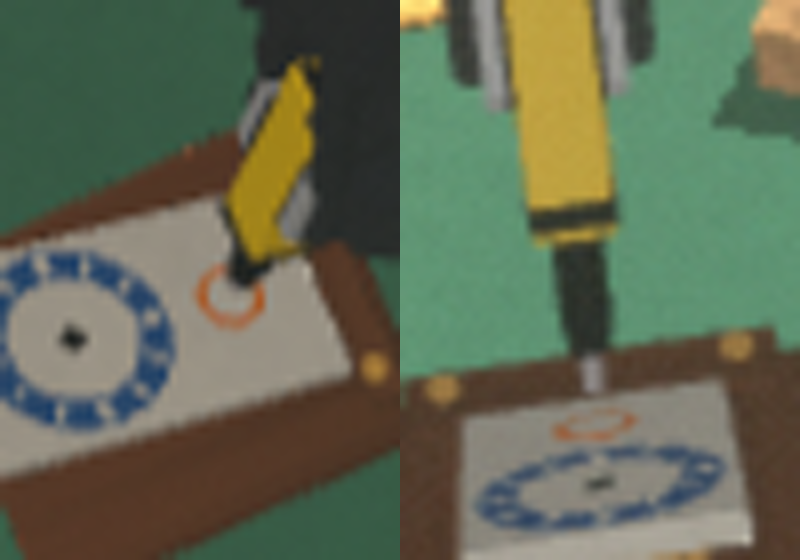

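The pen stands square above the ring. In the side crop the tip end is at (594,390) and the ring centre at (595,424); in the top crop the ring centre is at (231,296) with the nose at (236,270). Checking against projections.

```bash
python3 - <<'E'
from h import *
from scipy.spatial.transform import Rotation as R
from workcell import bot
f=lambda x,y,ox,oy:(ox+(x+.5)/8-.5,oy+(y+.5)/8-.5)
ring=tri([f(231,296,125,150)],[f(195,424,195,275)])[0];print("ring",ring.round(4))
o=bot.observe();T=R.from_euler("xyz",o["tool_rot"])
tip=o["position"]+T.apply([0,0,.0695]);print("tip pred",tip.round(4),"px side",proj("side",tip),"seen",f(194,390,195,275),"px top",proj("top",tip))
print("ring from tip, tool axes mm",(T.inv().apply(ring[:3]-tip)*1000).round(1),"model",(T.inv().apply(np.array([.6278,.2248,.0326])-tip)*1000).round(1))
b=np.r_[o["position"]+T.apply([0,0,.060])];print("nose end pred top px (z60)",proj("top",b),"crop",(proj("top",b)-[125,150])*8)
# nose centreline in side: black nose end at crop (588,350)
for L in(.0315,.0595):
    q=proj("side",o["position"]+T.apply([0,0,L]));print(L,"side crop",(q-[195,275])*8+[400,0],"top crop",(proj("top",o["position"]+T.apply([0,0,L]))-[125,150])*8)
print("tip crop side",(proj("side",tip)-[195,275])*8+[400,0],"top",(proj("top",tip)-[125,150])*8)
E
```

```text
ring [6.280e-01 2.248e-01 3.190e-02 2.000e-04]
tip pred [0.6301 0.2201 0.0392] px side [[218.47647648 322.83470072]] seen (218.8125, 323.3125) px top [[154.4474136  184.97882608]]
ring from tip, tool axes mm [0.5 0.1 8.9] model [ 1.  -0.1  8.4]
nose end pred top px (z60) [[155.31656932 183.32355597]] crop [[242.53255458 266.58844778]]
0.0315 side crop [[568.53371274 222.33847776]] top crop [[264.123886   225.46867516]]
0.0595 side crop [[582.74962226 340.5745405 ]] top crop [[242.90180743 265.88522145]]
tip crop side [[587.81181185 382.67760577]] top [[235.57930884 279.83060865]]
```

```bash
cat > fn.py <<'E'
import numpy as np
from workcell import bot, grab_frame
from scipy.spatial.transform import Rotation as R
F=[];
for _ in range(12): grab_frame("top");o=bot.observe();F.append(R.from_euler("xyz",o["tool_rot"]).inv().apply(o["force"]))
F=np.array(F);print("t",round(o["clock"],2),"pos",(o["position"]*1000).round(1),"rpy",np.degrees(o["tool_rot"]).round(2),"F tool mean",F.mean(0).round(2),"se",(F.std(0)/np.sqrt(12)).round(2))
E
python3 fn.py
```

```text
t 28.52 pos [644.9 186.7  97.8] rpy [179.94 -31.96 114.52] F tool mean [-0.45 -0.2   0.77] se [0.11 0.14 0.14]
```

Call:
{"api": "move_arm", "payload": {"jaw": [230,230,230,230,230,230], "dp": [[0.0008,0.0004,0.003],[0,0,0.003],[0,0,0.002],[0,0,0.002],[0,0,0],[0,0,0]], "rotation": [[0,0,0],[0,0,0],[0,0,0],[0,0,0],[0,0,0],[0,0,0]]}}

```text
clock: 29.28
position: [0.6433, 0.1911, 0.0914]
tool_rot: [3.141, -0.558, 1.999]
force: [0.1, -0.5, -0.7]
grip_width: 0.0198
```

```bash
python3 fn.py
```

```text
t 29.88 pos [643.2 191.1  91.4] rpy [179.94 -31.96 114.52] F tool mean [-0.7  -0.    0.86] se [0.1  0.16 0.13]
```

Call:
{"api": "move_arm", "payload": {"jaw": [230,230,230,230], "dp": [[0,0,0.001],[0,0,0.001],[0,0,0],[0,0,0]], "rotation": [[0,0,0],[0,0,0],[0,0,0],[0,0,0]]}}

```text
clock: 30.38
position: [0.6429, 0.1919, 0.0901]
tool_rot: [3.14, -0.558, 1.999]
force: [-0.3, -0.6, -0.0]
grip_width: 0.0194
```

```bash
python3 fn.py
```

```text
t 30.98 pos [642.9 191.9  90. ] rpy [179.94 -31.96 114.51] F tool mean [-0.62 -0.13 -0.38] se [0.1  0.12 0.13]
```

Call:
{"api": "move_arm", "payload": {"jaw": [230,230,230,230], "dp": [[0,0,0.001],[0,0,0.001],[0,0,0],[0,0,0]], "rotation": [[0,0,0],[0,0,0],[0,0,0],[0,0,0]]}}

```text
clock: 31.48
position: [0.6426, 0.1927, 0.0887]
tool_rot: [3.141, -0.558, 1.999]
force: [0.4, -1.0, 0.8]
grip_width: 0.0201
```

```bash
python3 fn.py
```

```text
t 32.08 pos [642.5 192.7  88.7] rpy [179.94 -31.96 114.52] F tool mean [-1.08  0.04 -1.31] se [0.15 0.13 0.14]
```

Call:
{"api": "move_arm", "payload": {"jaw": [230,230,230,230], "dp": [[0,0,0.0007],[0,0,0.0007],[0,0,0],[0,0,0]], "rotation": [[0,0,0],[0,0,0],[0,0,0],[0,0,0]]}}

```text
clock: 32.58
position: [0.6423, 0.1932, 0.0877]
tool_rot: [3.141, -0.558, 1.999]
force: [0.5, -1.4, 1.5]
grip_width: 0.0195
```

```bash
python3 fn.py; python3 fn.py; python3 - <<'E'
from h import *
from scipy.spatial.transform import Rotation as R
from workcell import bot, grab_frame
i=grab_frame("side");t=grab_frame("top");cv2.imwrite("pics/end_s.png",i);cv2.imwrite("pics/end_t.png",t)
o=bot.observe();T=R.from_euler("xyz",o["tool_rot"])
for n,im,b in(("side",i,(195,320,40,25)),("top",t,(125,170,25,35))):
    m=mask(im,(3,80,90),(18,255,255),b);P=np.argwhere(m)[:,::-1]
    print(n,"orange n",len(P),"bbox",P.min(0),P.max(0),"model ring px",proj(n,[.6278,.2248,.0326]).round(1))
# hub shift check (dark hub before/after, side and top)
for n,im,old,b in(("side",i,"pics/v9s.png",(212,330,14,12)),("top",t,"pics/v9t.png",(130,188,9,9))):
    x,y,w,h=b;a=cv2.imread(old)
    d=[(lambda g:cv2.moments(np.clip(110-g,0,None).astype(np.float32)))(cv2.cvtColor(k[y:y+h,x:x+w],6).astype(int)) for k in(a,im)]
    print(n,"hub",[(round(m["m10"]/m["m00"]+x,2),round(m["m01"]/m["m00"]+y,2)) for m in d])
E
```

```text
t 33.17 pos [642.3 193.2  87.7] rpy [179.94 -31.96 114.52] F tool mean [-0.83  0.03 -1.6 ] se [0.16 0.22 0.15]
t 33.77 pos [642.3 193.2  87.7] rpy [179.94 -31.96 114.52] F tool mean [-0.76  0.11 -1.82] se [0.11 0.12 0.14]
side orange n 39 bbox [197 322] [234 344] model ring px [[219.1 327.4]]
top orange n 18 bbox [127 175] [149 204] model ring px [[153.3 186.6]]
side hub [(218.75, 336.27), (218.82, 336.29)]
top hub [(133.69, 191.91), (133.68, 191.91)]
```

The push is 2.5 ± 0.15 N, so the tip is in about 4.2 mm, and travel past contact gives about 4.1 mm. The dial hub has not moved. I hand in.

```bash
python3 -c "
from workcell import workorder
print(workorder.job_done())"
```

```text
the job is handed in; nothing more can be done
None
```

The white dial is leaning on the rest, and the gauge tip is held inside the orange ring, pressed in about half-way. I handed the job in at about 34 s of the 61 s allowed, with the gauge still gripped there. The hand-in gives no verdict.

**Dial:** I gripped it by its edges and tilted it 32°. It touched the bar at up to about 11 N, and I slid it down until it stopped against the cleat at about 10 N. I eased off before letting go. Afterwards, its centre spot was within 0.5 mm of where a seated dial's should be. It did not shift during the pressing (side view 0.07 px, top view 0.01 px).

**Gauge:**
- **Aim:** the pen was within 0.1° of the angle for a dial leaning at 32°. The tip lined up within about 1 mm of the ring's centre, measured just before contact.
- **Press:** the force was about 2.5 ± 0.15 N, which means the tip is in about 4.2 mm. The travel past contact gives about 4.1 mm; half-way is 4 mm.

**Checks that failed or disagreed:**
- The first colour-mask measurement of the ring after placing was spoiled in the side view. I used the top view, the known geometry and a later two-view fix instead, and these agreed within about 1 mm.
- At the end, the colour masks could not pick out the ring under the pen. That the tip is inside it rests on the aim measured just before contact, not on a final picture.

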